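# Pour two bearing balls from the scoop into the blue-collared jar

## Task

Put the two steel bearing balls in the blue spouted scoop away in the jar with the blue collar, not the red one: keeping the scoop level, rest the tip of its spout just inside the jar's mouth and let it sit there a moment, then tilt it gently until both balls have rolled in. Let no ball land on the bench and do not tip the jar over; finally stand the scoop upright on the bench and let go.

Things in the scene. Friction and masses are not known exactly. Their poses are not given: they have to be found in the camera images.
- scoop: Loose blue plastic scoop, 150 x 50 mm, 130 g. Origin on the bench under its bowl, z up, x along the spout. Bowl x -31 to 19 mm, floor z 14, walls to z 38. Spout (36 mm wide) climbs 12 deg to a crest at x 75, z 25.5; its lip turns down to the tip at x 87, y 0, z 8. Black upright grip tab behind the bowl: centre x -46, 26 long (x), 14 thick (y), top z 80; grip across y from above, TCP at z 60.
- jar_blue_mouth (a point): Centre of the mouth, in the rim's plane, of the white jar with BLUE collar and band (an alike jar has red ones). z up. Loose, 0.6 kg. Rim 88 mm above the bench, mouth 60 mm inside, 68 outside; body 95 wide up to z 55. Best rest for the lip's tip: 7 mm below the rim, 10 mm short of the centre, towards the edge the spout crosses; there is then room to tilt about the tip.
- ball1_center (a point): Centre of the first steel bearing ball, 14 mm across, 11 g, loose in the scoop's bowl. It stays in while the scoop is level and rolls out once the spout is dipped more than 12 degrees; 35 degrees, reached slowly (about 10 degrees a second) with the lip's tip kept in place, empties the scoop within a second.
- ball2_center (a point): Centre of the second steel bearing ball, the same, beside the first in the bowl.

How it is judged:
On the way, in this order (a step that is already met when the one before it is completed fails the run):
1. the lip's tip is inside the blue-collared jar's mouth (at least 2 mm below the rim), the scoop level within 11 degrees, both balls still in it, for 0.2 s (x of jar_blue_mouth in the frame of scoop between 0.063 and 0.113 m and y of jar_blue_mouth in the frame of scoop between -0.018 and 0.018 m and z of jar_blue_mouth in the frame of scoop between 0.01 and 0.03 m and angle between scoop's own z axis and vertical below 0.2 rad and x of ball1_center in the frame of scoop between -0.04 and 0.07 m and z of ball1_center in the frame of scoop between 0.01 and 0.06 m and distance between each of ball1_center, ball2_center and scoop below 0.09 m and x of ball2_center in the frame of scoop between -0.04 and 0.07 m and z of ball2_center in the frame of scoop between 0.01 and 0.06 m), for 0.2 s.
2. both balls are inside the blue-collared jar (z of each of ball1_center, ball2_center in the frame of jar_blue_mouth below -0.015 m and horizontal distance between each of ball1_center, ball2_center and jar_blue_mouth below 0.045 m), for 0.2 s.
At the end, for the whole second after the job is handed in: Both balls lie inside the upright jar with the blue collar (centres at least 15 mm below its rim); the scoop stands upright on the bench (within 7 degrees, feet within 6 mm of the bench), at rest and released (all of step 2 and angle between jar_blue_mouth's own z axis and vertical below 0.1 rad and angle between scoop's own z axis and vertical below 0.12 rad and height (world z) of scoop between -0.005 and 0.006 m and linear speed of scoop below 0.03 m/s); the robot touches nothing.
It fails at once if a ball falls onto the bench (height (world z) of any of ball1_center, ball2_center below 0.0095 m).
It fails at once if the blue-collared jar is tipped by more than 20 degrees (angle between jar_blue_mouth's own z axis and vertical above 0.35 rad).
It also fails if it takes over 67 s, if anything falls off the work surface, if the arm or the gripper's body presses on something with over 40 N, if the wrist force passes 120 N, or if a joint passes its speed limit or range.

## Robot

A 6-joint arm with a two-finger parallel gripper is mounted at the origin on the work surface. World frame = base frame: x ahead of the robot, y to its left, z up, the work surface at z = 0. Lengths are in m, angles in rad, forces in N, time in s.
With the tool pointing down it reaches from about 0.25 to 0.725 m from the base axis. Payload 4 kg.
Tool frame: the origin (TCP) lies between the finger pads, 19 mm behind the fingertips; this is the grasp point; z points along the fingers, y is the line along which they close (so a half turn about z gives the same grasp; the last joint's range is limited). The gripper opens to 85 mm and grips with 20 to 120 N. Pads are 22 mm wide; open, the fingers measure 114 mm over their backs; the gripper's body (76 mm by 85 mm) begins 54 mm behind the grasp point. The pads swing forward as they close: fully open they stand 13 mm farther back than shut.
Start: joints at [-1.192, 0.241, 0.005, 1.335, 0, 1.571], TCP at [0.185, -0.465, 0.25] pointing down, gripper open.
Joint ranges: [-2.72, 2.72], [-1.05, 1.87], [-1.09, 1.28], [-1.99, 2.15], [-1.42, 1.44], [-3.14, 3.14]. Speed limits (rad/s): [2.79, 2.79, 3.14, 3.14, 3.14, 3.14].

## Interface

Orientations are given as a unit quaternion [x, y, z, w].
In Python, from workcell import bot, viewer, readout gives the robot as it stands (bot), with the cameras (viewer) and the readings (readout).
- The arm moves only by the tool jog_arm, called as name(argument=value, ...) on one line, values as JSON. Schema: {"type":"object","properties":{"increments":{"type":"string"},"only":{"type":"string"},"quiet":{"type":"boolean"},"lines":{"type":"string"}},"required":["increments"],"additionalProperties":false}. increments is a string of 1 to 10 rows, one to a line, with the numbers parted by spaces; each row has 7 numbers: a rotation vector rx, ry, rz in normalised numbers (1 is 2 rad), then dx, dy, dz in shares of 750 mm (1.0 is 750 mm), then the finger opening in m; each row is the pose to reach, as a shift and turn from the pose commanded when the call began, along the tool's axes at that moment; what a row does not reach only later rows make up. A row lasts 1/8 s, in which the tool goes at most 0.0625 m and 0.188 rad, less where a joint would pass 70% of its speed; a pose out of reach is approached as far as the arm can. The fingers move at their own pace and stop on an object; the grip force is fixed at half the most. Time passes only in rows, so rows that do not move let the fingers close. The tool returns the time, the measured TCP pose, the force, the opening and the grip force at its end. only (a regular expression) keeps the lines of the reply that match it, lines (a string "A,B") keeps lines A to B, and quiet returns only ok. Input that does not fit is refused with a message, and nothing moves.
- readout.get_obs(): the state, without advancing time (a new reading comes with each control period).
- viewer.camera(name): name is "scene" or "top"; returns the picture (384x512x3 uint8, red, green, blue); there is no depth.
- viewer.calibration(name): a dict with "mtx" (3x3 intrinsics, pixels), "R" (3x3) and "t" (3): a world point X has camera coordinates R X + t. Camera axes: x right, y down, z forward; pixel columns grow to the right and rows downward; lengths in m; the calibration is good to about 2 mm. A picture is of the moment at which its call begins. calibration takes no time and is no camera call.
- bot.job_done(): hands the job in; it is judged then, once.
The state is a dict: "clock": time; "joint_pos": joint angles; "joint_vel": joint speeds; "tau": joint torques, N m; "eef_pos": TCP position; "tool_rot": TCP orientation; "ft_force": force on the tool from outside, world axes, zero at the start; "ft_torque": the same for the moment, N m; "grip_width": finger opening in m; "grasp_force": force on a finger pad.
Only numpy, scipy, OpenCV 4.12 (cv2) and the standard library are available. Lean on these libraries where they do the work, as an engineer would, in place of code of your own. Each camera call takes 0.05 s, during which the arm holds its last target. There are 200 camera calls.

## Working session

There is one attempt and no reset: what is moved stays moved. The work goes in short steps, Python scripts to look and compute and a tool call to move; the robot and the scene stay as the last step left them, time stands still between calls to the robot, and variables do not carry over. Pictures are saved under pics/ and viewed, at most 12 in all, crops included, and the job is handed in when it is done.

```bash
ls; mkdir -p pics; python3 - <<'E'
from workcell import bot, viewer, readout
import cv2,numpy as np
for n in("scene","top"):
    im=viewer.camera(n); cv2.imwrite(f"pics/{n}0.png",im[:,:,::-1])
    c=viewer.calibration(n); print(n,c["mtx"].tolist(),(-c["R"].T@c["t"]).round(3),c["R"].round(3).tolist())
o=readout.get_obs(); print(o["clock"],o["eef_pos"],o["tool_rot"],o["grip_width"])
E
```

```text
pics
workcell.py
scene [[396.0835234181582, 0.0, 254.99580889380593], [0.0, 396.0835234181582, 193.48561482213273], [0.0, 0.0, 1.0]] [ 0.947 -0.014  0.696] [[-0.021, 1.0, -0.01], [0.834, 0.012, -0.552], [-0.551, -0.02, -0.834]]
top [[475.11467489422387, 0.0, 248.3260638882129], [0.0, 475.11467489422387, 195.30973286972977], [0.0, 0.0, 1.0]] [ 0.419 -0.025  1.247] [[0.027, -0.999, -0.018], [-0.994, -0.025, -0.106], [0.106, 0.021, -0.994]]
0.1 [ 0.18469092 -0.46406528  0.24920928] [ 9.82115829e-01  1.88275352e-01 -1.88944183e-04 -9.24333848e-04] 0.08533351036999468
```

View pics/scene0.png

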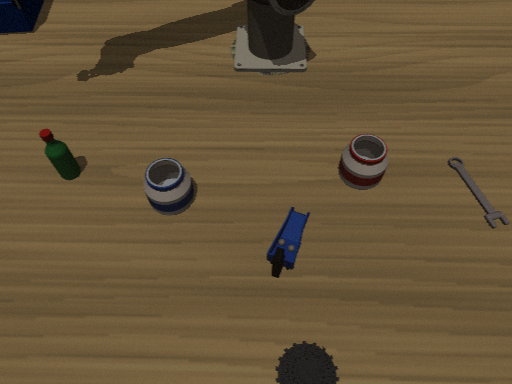

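View pics/top0.png

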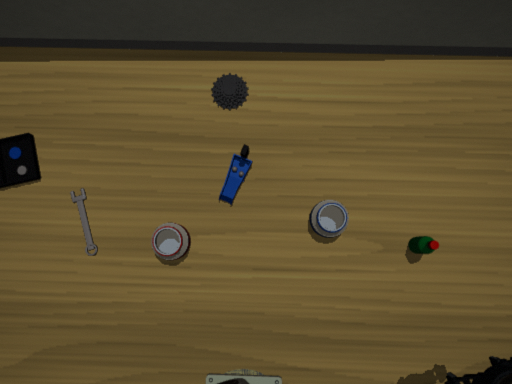

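The scene view shows the blue-collared jar at (168,185), the scoop at (288,240) with its spout pointing up-image towards the robot, and the red jar at (363,160). In the top view the blue jar is at (329,219), the scoop runs from its tab (245,153) to its tip (227,203), and the red jar is at (171,241).

```bash
python3 - <<'E'
import cv2,numpy as np
a=cv2.imread("pics/scene0.png");b=cv2.imread("pics/top0.png")
def c(im,u,v,h=36): return cv2.resize(im[v-h:v+h,u-h:u+h],(396,298) if 0 else (298,298),interpolation=cv2.INTER_CUBIC)
o=np.vstack([np.hstack([c(a,288,242),c(a,168,185)]),np.hstack([c(b,238,176),c(b,329,219)])])
cv2.imwrite("pics/crop.png",np.clip(o*1.6,0,255).astype(np.uint8))
E
```

```text
(no output)
```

View pics/crop.png

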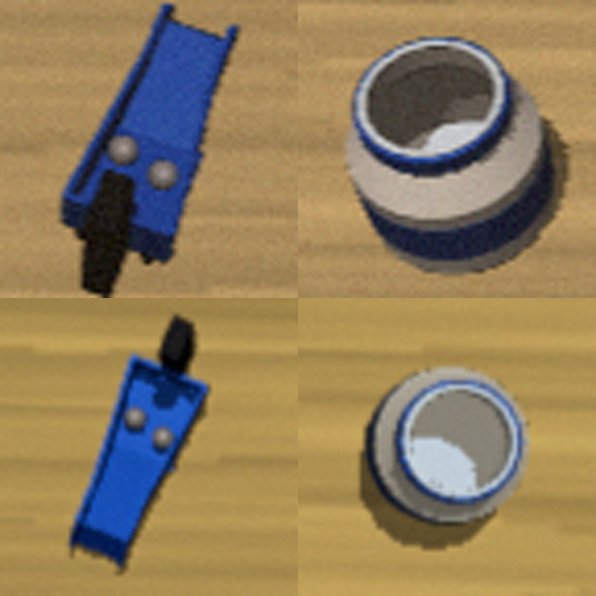

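```bash
cat > h.py <<'E'
from workcell import bot, viewer, readout
import cv2,numpy as np
C={n:viewer.calibration(n) for n in("scene","top")}
def P(n): c=C[n]; return c["mtx"]@np.c_[c["R"],c["t"]]
def tri(s,t):
    X=cv2.triangulatePoints(P("scene"),P("top"),np.array(s,float).reshape(2,1),np.array(t,float).reshape(2,1))[:,0]; return X[:3]/X[3]
def pl(n,uv,z):
    c=C[n]; d=c["R"].T@np.linalg.solve(c["mtx"],[*uv,1]); o=-c["R"].T@c["t"]; return o+d*(z-o[2])/d[2]
def proj(n,X): p=P(n)@[*X,1]; return p[:2]/p[2]
E
python3 - <<'E'
from h import *
k=72/298
def S(p): return (252+p[0]*k-.4,206+p[1]*k-.4)
def T(p): return (202+p[0]*k-.4,140+(p[1]-298)*k-.4)
for n,s,t in [("ball-y",(123,150),(163,437)),("ball+y",(162,174),(135,419)),("lip-y",(168,8),(122,570)),("lip+y",(238,28),(72,550)),("rear-y",(65,195),(209,384)),("rear+y",(170,237),(133,358)),("tabtop",(118,177),(181,330))]:
    print(n,tri(S(s),T(t)).round(4))
q={}
for n,(u,v) in {"scene":(168,185),"top":(329,219)}.items():
    im=cv2.imread(f"pics/{n}0.png")[v-36:v+36,u-36:u+36]
    hsv=cv2.cvtColor(im,cv2.COLOR_BGR2HSV); m=cv2.inRange(hsv,(105,120,30),(130,255,255))
    cs,h=cv2.findContours(m,cv2.RETR_CCOMP,cv2.CHAIN_APPROX_NONE)
    for c,hh in zip(cs,h[0]):
        if len(c)>25:
            e=cv2.fitEllipse(c); print(n,hh[3]>=0,len(c),np.round(e[0]+np.array([u-36,v-36]),2),np.round(e[1],1))
            if hh[3]>=0:q[n]=e[0]+np.array([u-36,v-36])
if len(q)==2:print("mouth",tri(q["scene"],q["top"]).round(4))
for n in q:print(n,pl(n,q[n],.088))
E
```

```text
ball-y [0.6073 0.0216 0.0172]
ball+y [0.6186 0.0395 0.0161]
lip-y [0.5233 0.0456 0.0054]
lip+y [0.5352 0.0783 0.0069]
rear-y [ 0.6387 -0.0062  0.0352]
rear+y [0.6552 0.0412 0.0293]
tabtop [0.6596 0.0119 0.0977]
scene False 41 [163.11 207.51] [ 5.2 11.8]
scene False 105 [163.45 169.41] [36.5 40. ]
top False 64 [331.3  217.41] [28.2 29.4]
```

```bash
python3 - <<'E'
from h import *
k=72/298
s=(163.85,172.3);t=(331.8,217.35)
print("mouth",tri(s,t).round(4),pl("scene",s,.088).round(4),pl("top",t,.088).round(4))
S=(252+118*k-.4,206+177*k-.4);T=(202+181*k-.4,140+(330-298)*k-.4)
print("tab",pl("scene",S,.08).round(4),pl("top",T,.08).round(4))
d=np.array([np.cos(np.deg2rad(160)),np.sin(np.deg2rad(160))]);
for o in [(.613,.031)]:
  for n in("scene","top"):
    I=cv2.imread(f"pics/{n}0.png");I=cv2.convertScaleAbs(I,alpha=1.6);
    e=np.array([-d[1],d[0]])
    L=[(87,18,8),(87,-18,8),(-31,25,38),(-31,-25,38),(19,25,38),(19,-25,38)]+[(x,y,80) for x in(-59,-33) for y in(-7,7)]
    c=(288,242) if n=="scene" else (238,176)
    J=cv2.resize(I[c[1]-36:c[1]+36,c[0]-36:c[0]+36],(396,396),interpolation=cv2.INTER_CUBIC)
    for x,y,z in L:
        p=proj(n,[*(np.array(o)+(x*d+y*e)/1000),z/1000]); q=(p-c+36.5)*5.5; cv2.circle(J,tuple(int(v) for v in q),3,(0,255,255),1)
    Q=J if n=="scene" else np.hstack([Q,J])
cv2.imwrite("pics/ov.png",Q)
# jar circles
E
```

```text
mouth [ 0.4937 -0.2065  0.0814] [ 0.4985 -0.2044  0.088 ] [ 0.4932 -0.2054  0.088 ]
tab [0.6511 0.0163 0.08  ] [0.6632 0.01   0.08  ]
```

View pics/ov.png

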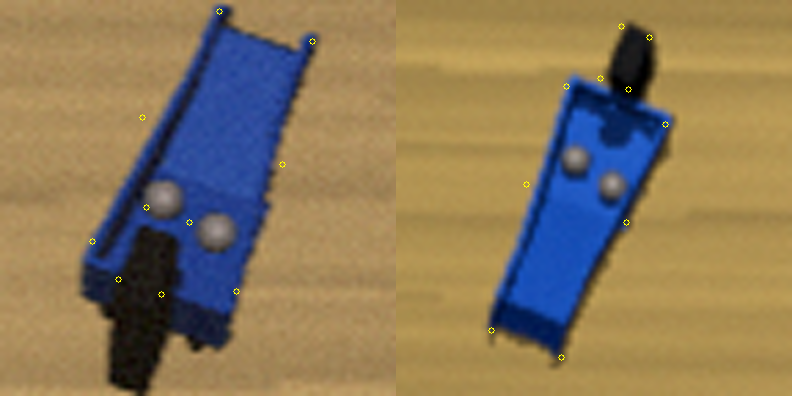

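The overlay shows predicted points within about 2 px of the lip corners (220,11), (312,41) and the tab. The tab sits about 4 mm further towards +x and -y than assumed, so I take the tab at (0.6585, 0.0125), spout heading 159.3°, and the jar mouth at (0.4945, -0.205).

```bash
cat > go.py <<'E'
# usage: go.py x y z heading_deg dip_deg -> rotvec and shift in tool axes (tool +x = spout)
import sys,numpy as np
from scipy.spatial.transform import Rotation as R
from workcell import bot, viewer, readout
x,y,z,h,dip=map(float,sys.argv[1:6])
o=readout.get_obs();Q=R.from_quat(o["tool_rot"])
T=R.from_euler("z",h,degrees=True)*R.from_euler("y",dip,degrees=True)*R.from_euler("x",180,degrees=True)
print("rotvec",(Q.inv()*T).as_rotvec().round(4),"d",(Q.inv().apply(np.array([x,y,z])-o["eef_pos"])).round(4),"t",o["clock"],"j",np.round(o["joint_pos"],2))
E
python3 go.py .6585 .0125 .249 159.3 0
```

```text
rotvec [-9.0000e-04 -2.3000e-03 -2.4015e+00] d [ 0.6165 -0.2676  0.0007] t 0.1 j [-1.19  0.24  0.    1.34 -0.    1.57]
```

Careful with the scale: shifts go in shares of 750 mm and turns go in shares of 2 rad. That gives: 0.462 m / 0.75 = 0.616, 0.416 m / 0.75 = 0.5547, -1.8 rad / 2 = -0.9.

jog_arm(increments="0 0 -0.09 0.0613 -0.0267 0 0.085\n0 0 -0.18 0.1227 -0.0533 0 0.085\n0 0 -0.27 0.184 -0.08 0 0.085\n0 0 -0.36 0.2467 -0.1067 0 0.085\n0 0 -0.45 0.308 -0.1333 0 0.085\n0 0 -0.54 0.3693 -0.16 0 0.085\n0 0 -0.63 0.432 -0.1867 0 0.085\n0 0 -0.72 0.4933 -0.2133 0 0.085\n0 0 -0.81 0.5547 -0.24 0 0.085\n0 0 -0.9 0.616 -0.2667 0 0.085")

```text
clock: 1.35
eef_pos: [0.5409, -0.1065, 0.2495]
tool_rot: [0.46, 0.888, -0.0, -0.0]
ft_force: [1.2, -0.9, 0.3]
grip_width: 0.0852
grasp_force: 0.0
```

```bash
python3 go.py .6585 .0125 .14 159.3 0
```

```text
rotvec [-0.0006 -0.0007 -0.5955] d [0.0295 0.1647 0.1094] t 1.35 j [-0.19  0.34  0.15  1.37 -0.    0.76]
```

In the tool's units: 0.165 m / 0.75 = 0.22, 0.135 m / 0.75 = 0.18, -0.595 rad / 2 = -0.2975.

jog_arm(increments="0 0 -0.09 0.0107 0.06 0.0133 0.085\n0 0 -0.18 0.0213 0.12 0.04 0.085\n0 0 -0.27 0.032 0.18 0.08 0.085\n0 0 -0.2975 0.04 0.22 0.1333 0.085\n0 0 -0.2975 0.04 0.22 0.1467 0.085\n0 0 -0.2975 0.04 0.22 0.1467 0.085\n0 0 -0.2975 0.04 0.22 0.1467 0.085")

```text
clock: 2.22
eef_pos: [0.6589, 0.0099, 0.1419]
tool_rot: [0.184, 0.983, 0.0, 0.001]
ft_force: [0.2, -0.8, 0.4]
grip_width: 0.0851
grasp_force: 0.0
```

```bash
python3 go.py .6585 .0125 .06 159.3 0; python3 - <<'E'
from h import *
o=[]
for n,c in(("scene",(288,232)),("top",(240,165))):
    I=viewer.camera(n)[:,:,::-1]; o.append(cv2.resize(cv2.convertScaleAbs(I[c[1]-40:c[1]+40,c[0]-40:c[0]+40],alpha=1.6),(398,398),interpolation=cv2.INTER_CUBIC))
cv2.imwrite("pics/g1.png",np.hstack(o))
E
```

```text
rotvec [ 0.0007  0.0023 -0.0081] d [0.0014 0.0022 0.0819] t 2.225 j [ 0.02  0.61  0.29  1.25 -0.    0.38]
```

View pics/g1.png

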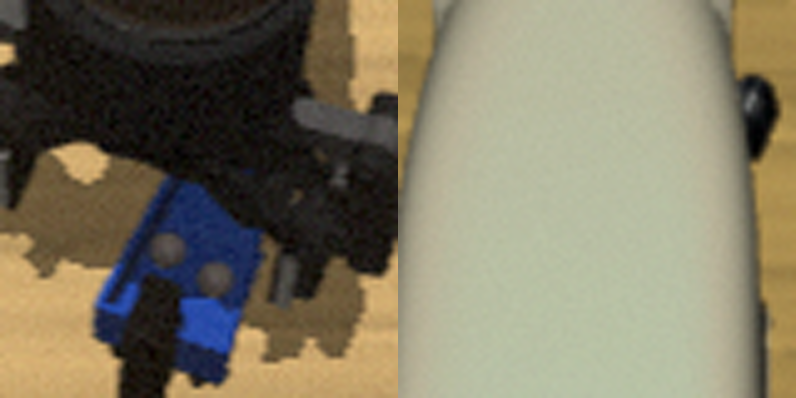

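The gripper now straddles the tab: right finger at (285,280), left finger at (5,170), tab at (158,285), with both balls still in the bowl. I'll descend and grip.

In the tool's units: 0.082 m / 0.75 = 0.1093, 0.003 m / 0.75 = 0.004, -0.008 rad / 2 = -0.004.

jog_arm(increments="0 0 -0.004 0.0013 0.004 0.0267 0.085\n0 0 -0.004 0.0013 0.004 0.06 0.085\n0 0 -0.004 0.0013 0.004 0.0867 0.085\n0 0 -0.004 0.0013 0.004 0.1093 0.085\n0 0 -0.004 0.0013 0.004 0.1093 0.085\n0 0 -0.004 0.0013 0.004 0.1093 0.06\n0 0 -0.004 0.0013 0.004 0.1093 0.04\n0 0 -0.004 0.0013 0.004 0.1093 0.025\n0 0 -0.004 0.0013 0.004 0.1093 0.015\n0 0 -0.004 0.0013 0.004 0.1093 0.008")

```text
clock: 3.58
eef_pos: [0.6589, 0.0141, 0.0584]
tool_rot: [0.179, 0.984, -0.0, 0.0]
ft_force: [-0.7, -0.2, 1.9]
grip_width: 0.0134
grasp_force: 58.3
```

jog_arm(increments="0 0 0 0 0 0 0.005\n0 0 0 0 0 0 0.005\n0 0 0 0 0 0 0.005\n0 0 0 0 0 0 0.005")

```text
clock: 4.08
eef_pos: [0.6589, 0.0141, 0.0584]
tool_rot: [0.179, 0.984, 0.0, 0.0]
ft_force: [-0.2, -0.6, 4.4]
grip_width: 0.0132
grasp_force: 58.6
```

In the tool's units: -0.12 m / 0.75 = -0.16, -0.115 m / 0.75 = -0.1533.

jog_arm(increments="0 0 0 0 0 -0.0067 0.005\n0 0 0 0 0 -0.02 0.005\n0 0 0 0 0 -0.04 0.005\n0 0 0 0 0 -0.06 0.005\n0 0 0 0 0 -0.08 0.005\n0 0 0 0 0 -0.1 0.005\n0 0 0 0 0 -0.12 0.005\n0 0 0 0 0 -0.14 0.005\n0 0 0 0 0 -0.1533 0.005\n0 0 0 0 0 -0.16 0.005")

```text
clock: 5.32
eef_pos: [0.6589, 0.0141, 0.1788]
tool_rot: [0.179, 0.984, 0.0, 0.0]
ft_force: [-0.4, -0.3, -2.5]
grip_width: 0.0135
grasp_force: 58.4
```

```bash
python3 - <<'E'
from h import *
o=[]
for n,c in(("scene",(275,215)),("top",(240,175))):
    I=viewer.camera(n)[:,:,::-1]; o.append(cv2.resize(cv2.convertScaleAbs(I[c[1]-60:c[1]+60,c[0]-60:c[0]+60],alpha=1.6),(398,398),interpolation=cv2.INTER_CUBIC))
cv2.imwrite("pics/g2.png",np.hstack(o))
E
python3 go.py .60 -.04 .175 240 0
```

```text
rotvec [-2.000e-04  7.000e-04 -1.407e+00] d [ 0.036  -0.0714  0.0035] t 5.425 j [0.02 0.59 0.36 1.33 0.   0.38]
```

View pics/g2.png

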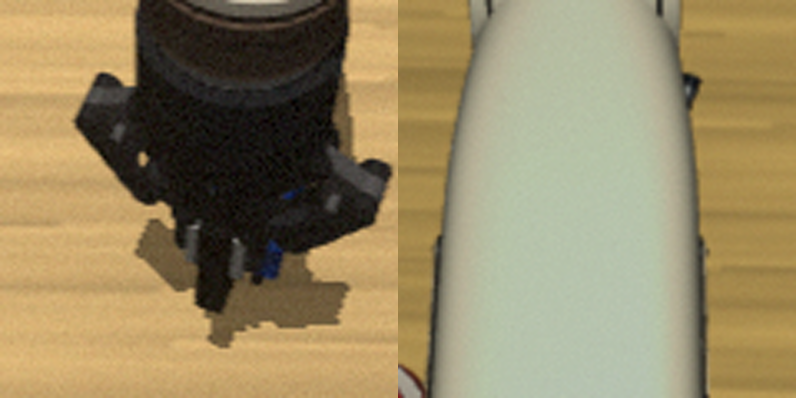

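The scoop is held off the bench, its tab between the pads at (215,250). Now I'll swing it towards the blue jar.

In the tool's units: -0.05 m / 0.75 = -0.0667, -0.045 m / 0.75 = -0.06, -0.88 rad / 2 = -0.44.

jog_arm(increments="0 0 -0.015 0.0013 -0.0027 0 0.005\n0 0 -0.045 0.004 -0.0067 0 0.005\n0 0 -0.09 0.008 -0.0133 0 0.005\n0 0 -0.14 0.012 -0.0213 0 0.005\n0 0 -0.19 0.016 -0.0293 0 0.005\n0 0 -0.24 0.02 -0.0373 0 0.005\n0 0 -0.29 0.024 -0.0453 0 0.005\n0 0 -0.34 0.028 -0.0533 0 0.005\n0 0 -0.39 0.0307 -0.06 0 0.005\n0 0 -0.44 0.0333 -0.0667 0 0.005")

```text
clock: 6.68
eef_pos: [0.6169, -0.0241, 0.1772]
tool_rot: [-0.259, 0.966, 0.0, -0.001]
ft_force: [0.2, 0.4, -1.3]
grip_width: 0.0133
grasp_force: 58.5
```

```bash
python3 go.py .60 -.04 .178 240 0
```

```text
rotvec [ 0.0013 -0.0011 -0.5228] d [ 0.0226 -0.0053 -0.0008] t 6.675 j [-0.04  0.51  0.21  1.27  0.   -0.56]
```

In the tool's units: 0.023 m / 0.75 = 0.0307, 0.022 m / 0.75 = 0.0293, -0.523 rad / 2 = -0.2615.

jog_arm(increments="0 0 -0.05 0.0053 -0.0013 0 0.005\n0 0 -0.1 0.0107 -0.0027 0 0.005\n0 0 -0.15 0.016 -0.004 0 0.005\n0 0 -0.19 0.0213 -0.0053 0 0.005\n0 0 -0.225 0.0267 -0.0067 0 0.005\n0 0 -0.25 0.0293 -0.0067 0 0.005\n0 0 -0.2615 0.0307 -0.0067 0 0.005\n0 0 -0.2615 0.0307 -0.0067 0 0.005\n0 0 -0.2615 0.0307 -0.0067 0 0.005")

```text
clock: 7.8
eef_pos: [0.6001, -0.0396, 0.1779]
tool_rot: [-0.498, 0.867, 0.0, -0.0]
ft_force: [-0.5, 0.5, -1.3]
grip_width: 0.0135
grasp_force: 58.5
```

```bash
python3 go.py .566 -.081 .14 240 0;python3 - <<'E'
from h import *
o=[]
for n,c in(("scene",(215,190)),("top",(300,200))):
    I=viewer.camera(n)[:,:,::-1]; cv2.imwrite(f"pics/{n}2.png",I);o.append(cv2.resize(cv2.convertScaleAbs(I[c[1]-75:c[1]+75,c[0]-75:c[0]+75],alpha=1.6),(398,398),interpolation=cv2.INTER_CUBIC))
cv2.imwrite("pics/g3.png",np.hstack(o))
E
```

```text
rotvec [ 0.0002 -0.0001 -0.0042] d [0.053  0.0086 0.0379] t 7.8 j [-0.07  0.48  0.16  1.25  0.   -1.11]
```

View pics/g3.png

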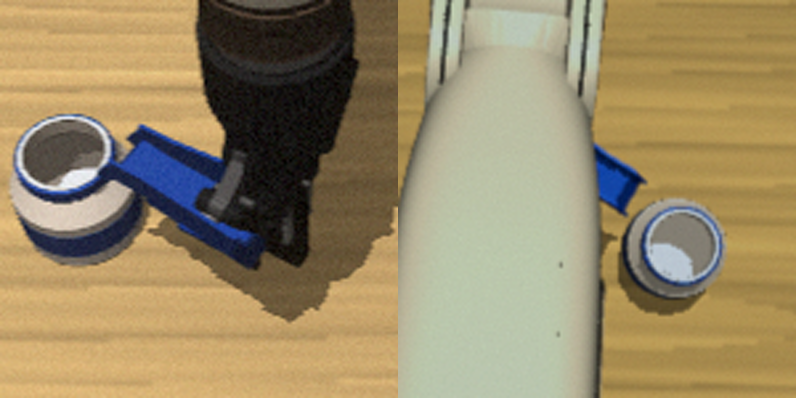

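```bash
python3 - <<'E'
from h import *
k=150/398
S=lambda p:(140+p[0]*k-.3,115+p[1]*k-.3)
T=lambda p:(225+(p[0]-398)*k-.3,125+p[1]*k-.3)
a=tri(S((140,127)),T((625,212)));b=tri(S((103,172)),T((645,182)))
print(a.round(4),b.round(4),(a+b)/2)
m=tri(S((67,153)),T((682.5,245.5)));print("mouth",m.round(4))
from scipy.spatial.transform import Rotation as R
d=np.array([-.5,-.866]); o=readout.get_obs()["eef_pos"]
print("exp tip",o[:2]+.133*d,o[2]-.0584+.008)
for n in("scene","top"):
    I=cv2.convertScaleAbs(cv2.imread(f"pics/{n}2.png"),alpha=1.6)
    for c in [(.4945,-.205,.088)]:
        for r in (.030,.034):
            pts=np.array([proj(n,(c[0]+r*np.cos(t),c[1]+r*np.sin(t),c[2])) for t in np.linspace(0,6.28,40)])
            q=((pts+.5)*8).astype(int) 
            for u,v in pts: pass
            if r==.034: P1=pts
            else: P0=pts
    ctr=(165,180) if n=="scene" else (325,215)
    J=cv2.resize(I[ctr[1]-33:ctr[1]+33,ctr[0]-33:ctr[0]+33],(396,396),interpolation=cv2.INTER_CUBIC)
    for u,v in np.r_[P0,P1]: cv2.circle(J,(int((u-ctr[0]+33.5)*6),int((v-ctr[1]+33.5)*6)),1,(0,255,255),-1)
    Q=J if n=="scene" else np.hstack([Q,J])
cv2.imwrite("pics/j.png",Q)
E
```

```text
[ 0.5176 -0.1437  0.1435] [ 0.5461 -0.1642  0.1316] [ 0.53188607 -0.15392575  0.13754652]
mouth [ 0.4938 -0.2058  0.0812]
exp tip [ 0.53366198 -0.15471038] 0.12751169876503174
```

View pics/j.png

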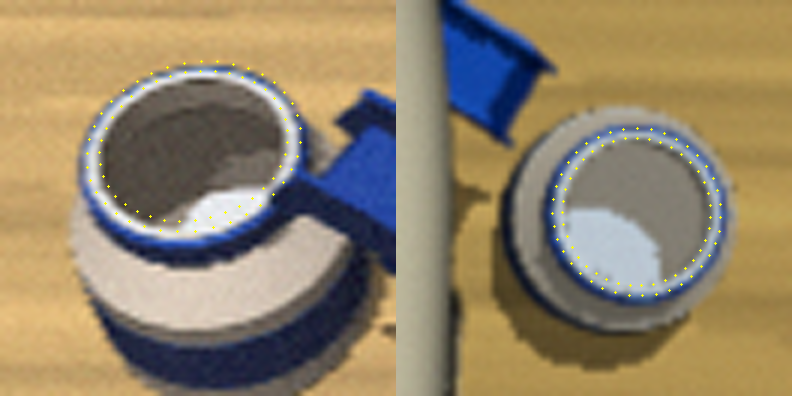

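The predicted rim circle fits the jar in both views to about 1 px (scene centre about (195,155) in the crop). I'll use mouth (0.4955, -0.2055); the measured lip tip agrees with kinematics to 2 mm.

```bash
python3 go.py .567 -.0817 .131 240 0
```

```text
rotvec [ 0.0001 -0.     -0.004 ] d [0.0531 0.0074 0.0469] t 7.9 j [-0.07  0.48  0.16  1.25  0.   -1.11]
```

In the tool's units: 0.053 m / 0.75 = 0.0707, 0.05 m / 0.75 = 0.0667, -0.004 rad / 2 = -0.002.

jog_arm(increments="0 0 -0.002 0.0053 0.0013 0.0027 0.005\n0 0 -0.002 0.0173 0.0027 0.008 0.005\n0 0 -0.002 0.032 0.0053 0.0133 0.005\n0 0 -0.002 0.0467 0.008 0.02 0.005\n0 0 -0.002 0.0587 0.0093 0.0267 0.005\n0 0 -0.002 0.0667 0.0093 0.032 0.005\n0 0 -0.002 0.0707 0.0093 0.0373 0.005\n0 0 -0.002 0.0707 0.0093 0.04 0.005\n0 0 -0.002 0.0707 0.0093 0.04 0.005")

```text
clock: 9.02
eef_pos: [0.5676, -0.0816, 0.1478]
tool_rot: [-0.5, 0.866, 0.0, -0.0]
ft_force: [0.4, 0.7, -3.2]
grip_width: 0.0134
grasp_force: 58.5
```

jog_arm(increments="0 0 0 0 0 0.004 0.005\n0 0 0 0 0 0.0107 0.005\n0 0 0 0 0 0.016 0.005\n0 0 0 0 0 0.02 0.005\n0 0 0 0 0 0.0227 0.005\n0 0 0 0 0 0.0227 0.005\n0 0 0 0 0 0.0227 0.005")

```text
clock: 9.9
eef_pos: [0.5675, -0.0819, 0.1311]
tool_rot: [-0.5, 0.866, -0.0, 0.0]
ft_force: [-0.1, -0.1, -1.7]
grip_width: 0.0135
grasp_force: 58.5
```

```bash
python3 - <<'E'
from h import *
o=[]
for n,c in(("scene",(205,190)),("top",(310,200))):
    I=viewer.camera(n)[:,:,::-1]; o.append(cv2.resize(cv2.convertScaleAbs(I[c[1]-60:c[1]+60,c[0]-60:c[0]+60],alpha=1.6),(398,398),interpolation=cv2.INTER_CUBIC))
cv2.imwrite("pics/g4.png",np.hstack(o))
E
```

```text
(no output)
```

View pics/g4.png

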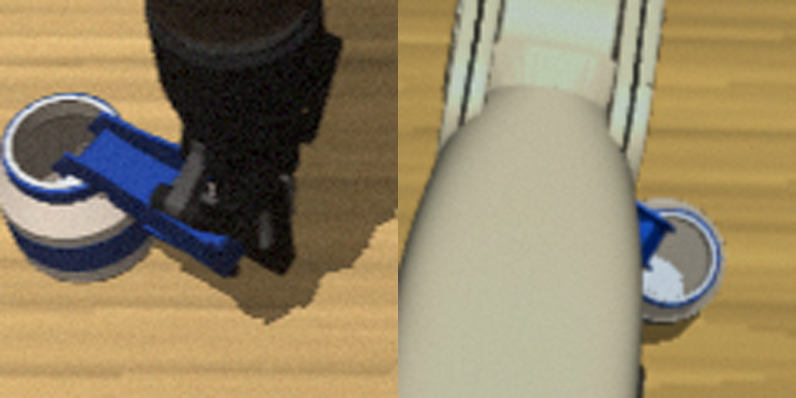

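The lip is inside the blue jar's mouth: spout at (85,145) in the scene view and (655,225) in the top view, roughly centred across, with no contact force. I'll dwell, then tilt about the tip.

jog_arm(increments="0 0 0 0 0 0 0.005\n0 0 0 0 0 0 0.005\n0 0 0 0 0 0 0.005\n0 0 0 0 0 0 0.005", quiet=true)

```text
ok
```

jog_arm(increments="0 -0.011 0 0.0015 0 -0.0039 0.005\n0 -0.022 0 0.0032 0 -0.0077 0.005\n0 -0.033 0 0.0048 0 -0.0116 0.005\n0 -0.044 0 0.0065 0 -0.0153 0.005\n0 -0.055 0 0.0084 0 -0.0191 0.005\n0 -0.066 0 0.0104 0 -0.0228 0.005\n0 -0.077 0 0.0124 0 -0.0264 0.005\n0 -0.088 0 0.0145 0 -0.03 0.005\n0 -0.099 0 0.0167 0 -0.0336 0.005\n0 -0.11 0 0.0189 0 -0.0371 0.005")

```text
clock: 11.75
eef_pos: [0.5602, -0.0943, 0.159]
tool_rot: [-0.497, 0.861, 0.055, 0.096]
ft_force: [0.1, 0.1, -2.0]
grip_width: 0.0133
grasp_force: 58.5
```

jog_arm(increments="0 -0.011 0 0.0015 0 -0.0039 0.005\n0 -0.022 0 0.0032 0 -0.0077 0.005\n0 -0.033 0 0.0048 0 -0.0116 0.005\n0 -0.044 0 0.0065 0 -0.0153 0.005\n0 -0.055 0 0.0084 0 -0.0191 0.005\n0 -0.066 0 0.0104 0 -0.0228 0.005\n0 -0.077 0 0.0124 0 -0.0264 0.005\n0 -0.088 0 0.0145 0 -0.03 0.005\n0 -0.099 0 0.0167 0 -0.0336 0.005\n0 -0.11 0 0.0189 0 -0.0371 0.005")

```text
clock: 13.0
eef_pos: [0.5503, -0.1116, 0.183]
tool_rot: [-0.488, 0.845, 0.109, 0.19]
ft_force: [-0.3, 0.4, -1.8]
grip_width: 0.0132
grasp_force: 58.5
```

```bash
python3 go.py .567 -.0817 .131 240 25.2;python3 -c "
from h import *
print(readout.get_obs()['ft_force'])"
```

```text
rotvec [-0.0002  0.0016  0.    ] d [-0.0087  0.0005  0.0617] t 13.0 j [-0.42  0.36 -0.08  1.08  0.44 -1.45]
[-0.2852006   0.42463342 -1.81198575]
```

In the tool's units: -0.0225 m / 0.75 = -0.03, -0.0198 m / 0.75 = -0.0264, -0.176 rad / 2 = -0.088.

jog_arm(increments="0 -0.011 0 0.0015 0 -0.0039 0.005\n0 -0.022 0 0.0032 0 -0.0077 0.005\n0 -0.033 0 0.0048 0 -0.0116 0.005\n0 -0.044 0 0.0065 0 -0.0153 0.005\n0 -0.055 0 0.0084 0 -0.0191 0.005\n0 -0.066 0 0.0104 0 -0.0228 0.005\n0 -0.077 0 0.0124 0 -0.0264 0.005\n0 -0.088 0 0.0145 0 -0.03 0.005\n0 -0.088 0 0.0145 0 -0.03 0.005\n0 -0.088 0 0.0145 0 -0.03 0.005")

```text
clock: 14.25
eef_pos: [0.5407, -0.1283, 0.1986]
tool_rot: [-0.476, 0.825, 0.152, 0.263]
ft_force: [-1.1, 0.1, -1.5]
grip_width: 0.0133
grasp_force: 58.5
```

jog_arm(increments="0 0 0 0 0 0 0.005\n0 0 0 0 0 0 0.005\n0 0 0 0 0 0 0.005\n0 0 0 0 0 0 0.005\n0 0 0 0 0 0 0.005\n0 0 0 0 0 0 0.005\n0 0 0 0 0 0 0.005\n0 0 0 0 0 0 0.005")

```text
clock: 15.25
eef_pos: [0.5406, -0.1283, 0.1985]
tool_rot: [-0.476, 0.825, 0.152, 0.263]
ft_force: [0.5, -0.2, -1.3]
grip_width: 0.0133
grasp_force: 58.5
```

```bash
python3 - <<'E'
from h import *
o=[]
for n,c in(("scene",(195,185)),("top",(320,205))):
    I=viewer.camera(n)[:,:,::-1]; o.append(cv2.resize(cv2.convertScaleAbs(I[c[1]-50:c[1]+50,c[0]-50:c[0]+50],alpha=1.6),(398,398),interpolation=cv2.INTER_CUBIC))
cv2.imwrite("pics/g5.png",np.hstack(o))
E
```

```text
(no output)
```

View pics/g5.png

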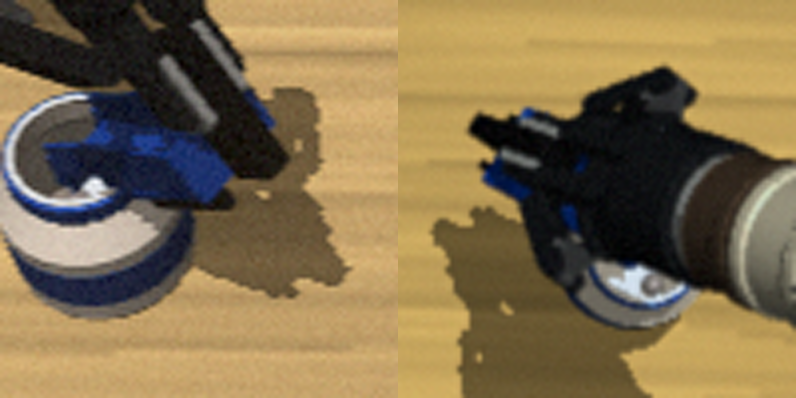

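A ball shows in the jar at (652,285) in the top view, and the scoop is dipped into the mouth. I'll hold a little longer, level about the tip, lift, and look.

In the tool's units: 0.0862 m / 0.75 = 0.1149, 0.0699 m / 0.75 = 0.0932, 0.616 rad / 2 = 0.308.

jog_arm(increments="0 0 0 0 0 0 0.005\n0 0 0 0 0 0 0.005\n0 0 0 0 0 0 0.005\n0 0.05 0 -0.0059 0 0.018 0.005\n0 0.1 0 -0.0099 0 0.0365 0.005\n0 0.15 0 -0.012 0 0.0555 0.005\n0 0.2 0 -0.0121 0 0.0744 0.005\n0 0.25 0 -0.0105 0 0.0932 0.005\n0 0.308 0 -0.0061 0 0.1149 0.005\n0 0.308 0 -0.0061 0 0.1149 0.005")

```text
clock: 16.6
eef_pos: [0.5675, -0.0795, 0.1295]
tool_rot: [-0.502, 0.865, 0.001, -0.001]
ft_force: [-0.3, -0.3, -1.1]
grip_width: 0.013
grasp_force: 58.5
```

jog_arm(increments="0 0 0 0 0 -0.0133 0.005\n0 0 0 0 0 -0.04 0.005\n0 0 0 0 0 -0.0667 0.005\n0 0 0 -0.04 0 -0.0733 0.005\n0 0 0 -0.08 0 -0.0733 0.005\n0 0 0 -0.12 0 -0.0733 0.005\n0 0 0 -0.1333 0 -0.0733 0.005\n0 0 0 -0.1333 0 -0.0733 0.005")

```text
clock: 17.6
eef_pos: [0.6174, 0.004, 0.1866]
tool_rot: [-0.5, 0.866, -0.0, 0.0]
ft_force: [-0.2, 0.1, -0.9]
grip_width: 0.0133
grasp_force: 58.6
```

```bash
python3 - <<'E'
from h import *
o=[]
for n,c in(("scene",(215,205)),("top",(320,205))):
    I=viewer.camera(n)[:,:,::-1]; o.append(cv2.resize(cv2.convertScaleAbs(I[c[1]-60:c[1]+60,c[0]-60:c[0]+60],alpha=1.6),(398,398),interpolation=cv2.INTER_CUBIC))
cv2.imwrite("pics/g6.png",np.hstack(o))
E
python3 go.py .62 .02 .06 240 0
```

```text
rotvec [-0.0001 -0.0003 -0.0015] d [-0.0159  0.0057  0.1262] t 17.7 j [ 0.01  0.5   0.23  1.29 -0.   -1.04]
```

View pics/g6.png

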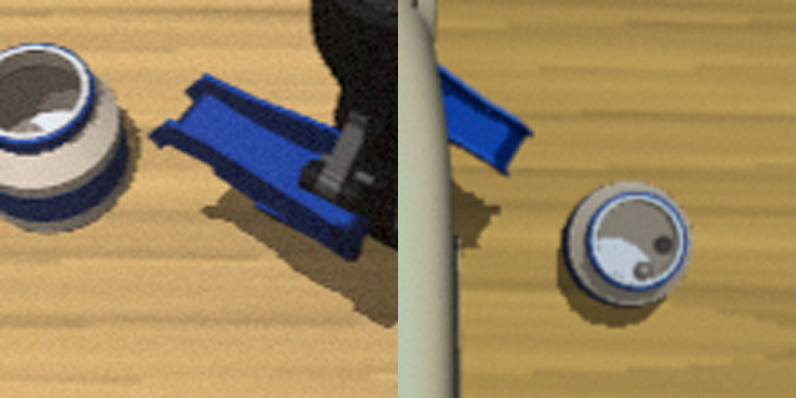

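Both balls lie in the blue jar at (663,245) and (643,270) in the top view. The jar is upright and the scoop's spout is empty. Setting the scoop down.

In the tool's units: 0.1275 m / 0.75 = 0.17, 0.126 m / 0.75 = 0.168.

jog_arm(increments="0 0 0 0 0 0.02 0.005\n0 0 0 0 0 0.0467 0.005\n0 0 0 0 0 0.08 0.005\n0 0 0 0 0 0.1133 0.005\n0 0 0 0 0 0.14 0.005\n0 0 0 0 0 0.156 0.005\n0 0 0 0 0 0.164 0.005\n0 0 0 0 0 0.168 0.005\n0 0 0 0 0 0.17 0.005\n0 0 0 0 0 0.17 0.005")

```text
clock: 18.95
eef_pos: [0.6178, 0.0047, 0.0589]
tool_rot: [-0.5, 0.866, -0.0, 0.0]
ft_force: [0.4, -0.0, -2.0]
grip_width: 0.0132
grasp_force: 58.6
```

In the tool's units: 0.001 m / 0.75 = 0.0013, 0.0005 m / 0.75 = 0.0007.

jog_arm(increments="0 0 0 0 0 0.0007 0.005\n0 0 0 0 0 0.0013 0.005\n0 0 0 0 0 0.0013 0.02\n0 0 0 0 0 0.0013 0.035\n0 0 0 0 0 0.0013 0.05\n0 0 0 0 0 0.0013 0.065\n0 0 0 0 0 0.0013 0.075\n0 0 0 0 0 0.0013 0.075")

```text
clock: 19.95
eef_pos: [0.6174, 0.0047, 0.0573]
tool_rot: [-0.5, 0.866, 0.0, -0.0]
ft_force: [-0.4, -1.0, -0.1]
grip_width: 0.0752
grasp_force: 0.0
```

jog_arm(increments="0 0 0 0 0 -0.0133 0.075\n0 0 0 0 0 -0.04 0.075\n0 0 0 0 0 -0.08 0.075\n0 0 0 0 0 -0.1333 0.075\n0 0 0 0 0 -0.1733 0.075\n0 0 0 0 0.08 -0.2 0.075\n0 0 0 0 0.16 -0.2 0.075\n0 0 0 0 0.24 -0.2 0.075\n0 0 0 0 0.24 -0.2 0.075\n0 0 0 0 0.24 -0.2 0.075")

```text
clock: 21.2
eef_pos: [0.4624, 0.0949, 0.2085]
tool_rot: [-0.5, 0.866, -0.001, 0.001]
ft_force: [0.2, 0.8, -0.5]
grip_width: 0.075
grasp_force: 0.0
```

```bash
python3 - <<'E'
from h import *
o=[]
for n in("scene","top"):
    I=viewer.camera(n)[:,:,::-1]; o.append(cv2.resize(cv2.convertScaleAbs(I[90:330,100:400],alpha=1.6),(399,320)))
cv2.imwrite("pics/g7.png",np.hstack(o))
E
```

```text
(no output)
```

View pics/g7.png

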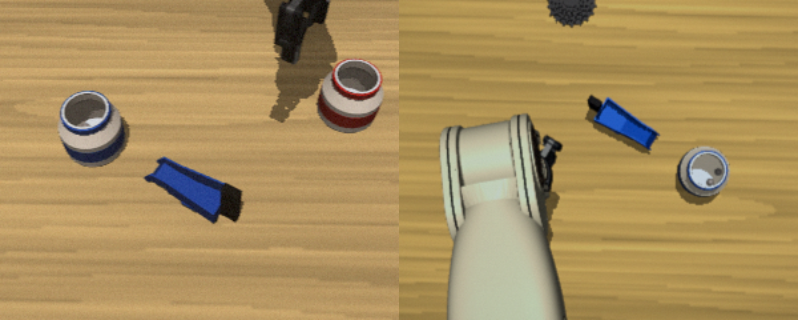

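The scoop stands upright and released at (625,125) in the top view, both balls are in the blue jar at (712,175), and the gripper is clear of everything.

```bash
python3 -c "
from workcell import bot, viewer, readout
print(bot.job_done())"
```

```text
the job is handed in; nothing more can be done
None
```

The job is handed in at about 21 s: both balls are in the blue-collared jar, the jar is upright, and the scoop stands released on the bench; the hand-in gave no verdict.

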